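Jack a sample up under a measuring head with a tommy bar

TASK

Raise the blue ceramic puck until it is snugly but gently nipped under the steel anvil of the measuring head, by turning the jack collar counter-clockwise (seen from above) with the orange-handled bar, moved from hole to hole. Turn the collar only with the bar, force nothing, do not touch the puck at all or the jack with the gripper, do not disturb the other things, and finally stand the bar back in the free hole of the blue tool stand, leaving the puck nipped.

Things in the scene. Friction and masses are not known exactly. Their poses are not given: they have to be found in the camera images.
- jack: Fixed screw-jack stand: white base 200 x 270 x 26 mm, black upright (75 x 22, 176 mm high) 135 mm towards +y of the axis. Origin: on the collar axis at table height. A flat black guard (top 61 mm above the table, radii 48 to 90) hides the collar except in a 116 degree window about the stand's own -y; its ends stop the bar, whose centre can stand up to 50 degrees either side of the window's middle.
- collar (a joint): Angle of the aluminium collar (rad), + is counter-clockwise from above; starts at 0 to 0.4. Lifts stage and puck 8 mm per rad. Turning takes 3 to 5 N at the bar, felt only while moving; when the puck meets the anvil it stiffens within a few mm of bar travel: each 1 N more is 8 N on the puck. Stays where left. It must turn about 1.75 to 2.75 rad in all, over one stroke.
- hole0 (a point): Mouth centre of collar hole 0 (red dot outside it), moves with the collar. The collar (164 mm wide, top face 52 mm above the table, 9 mm below the guard's top) has 8 round holes 45 degrees apart, centres 65 mm from the axis, 14 mm wide, 16 mm deep, slightly chamfered. At collar angle 0, hole 0 lies 42 degrees clockwise (from above) of the window's middle.
- axis (a point): Point on the collar's vertical axis at the height of its top face (52 mm).
- window (a point): Middle of the guard's window, 65 mm from the axis, at the height of the collar's top face.
- head: Measuring head: white arm 42 mm wide and 26 mm thick reaching from the upright over the collar axis (top at most 168 mm above the table), blue clamp at the upright; stays put. Origin: centre of the arm's underside on the axis. Below it sticks out the steel anvil, 16 mm wide, screwed in to a depth that differs each time and is not measured: its flat end is 11 to 14 mm below the origin.
- stage: White round stage, 72 mm wide, carried by the screw, origin at the centre of its top face (76 mm above the table at collar angle 0).
- puck: Blue ceramic puck, 40 mm wide, 30 mm high, 150 g, loose on the stage; a good nip is 10 to 50 N, above 80 N it may crack. Origin at the centre of its underside.
- stand: Fixed blue tool stand, 64 x 124 x 44 mm (its length along its y), with two holes 64 mm apart in y, each 15 mm wide, 34 mm deep. Origin at the centre of its underside.
- stand_a (a point): Floor centre of the stand hole towards its -y, 10 mm above the table.
- stand_b (a point): Floor centre of the stand hole towards its +y, 10 mm above the table.
- bar: Tommy bar standing upright in one of the stand's holes, 160 g, not to be pressed on anything with over 25 N: steel shank 12 mm thick with chamfered foot, from the foot to 62 mm up (the square shoulder), then an orange handle 18 x 18 mm, to 122 mm up (sides along its x and y). Origin at the centre of the foot, z up. It has 2 mm play in a collar hole: backed off further, it turns the collar back.
- driver: Driver with a round blue handle 20 mm thick, about 100 mm long, upright in the other hole; leave it.
- beaker: Glass beaker, 66 mm wide, 85 mm high; bystander.
- dish: Glass dish, 100 mm wide, 16 mm high; bystander.
- reagent: Amber bottle, 64 mm wide, 150 mm high; bystander.
- spare_puck: White ceramic puck, 40 mm wide, 30 mm high; bystander.
- wrench: Wrench lying flat, 160 mm long; bystander.
- jar: White jar with blue cap, 56 mm wide, 70 mm high; bystander.
Not all that is in view belongs to the job. Of the things shaped like the bar, the orange one is meant.

How it is judged (in metres and radians):
On the way, in this order (a step that is already met when the one before it is completed fails the run):
1. the bar stands in a collar hole (z of bar in the frame of axis below -0.01 m and horizontal distance between bar and axis between 0.06 and 0.07 m), for 0.1 s.
2. the puck is nipped under the anvil with the bar in a hole (contact force between puck and head above 6 N and z of bar in the frame of axis below -0.01 m and horizontal distance between bar and axis below 0.072 m), for 0.1 s.
At the end, for the whole second after the job is handed in: The puck is nipped between stage and anvil with 5 to 80 N, upright and within 10 mm of the axis; the bar stands in a stand hole (foot within 10 mm of the hole's floor centre), released and at rest (contact force between puck and head between 5 and 80 N and horizontal distance between puck and axis below 0.01 m and angle between puck's own z axis and vertical below 0.06 rad and (distance between bar and stand_a below 0.01 m or distance between bar and stand_b below 0.01 m) and angle between bar's own z axis and vertical below 0.2 rad and linear speed of bar below 0.02 m/s and linear speed of puck below 0.01 m/s); the robot touches nothing.
It fails at once if the puck is pressed against the anvil with more than 80 N (contact force between puck and head above 80 N).
It fails at once if the bar presses on the jack, guard or collar with more than 25 N (contact force between bar and jack above 25 N).
It fails at once if the gripper or arm touches the jack (collar, stage, head or base) with more than 2 N (contact force between any of the fingers, the arm and jack above 2 N).
It fails at once if the puck is touched by the robot or the bar (contact force between any of the fingers, the arm, bar and puck above 0.5 N).
It fails at once if a bystander is moved by more than 30 mm (distance of any of driver, beaker, dish, reagent, spare_puck, wrench, jar from where it was at the start of the episode above 0.03 m).
It also fails if it takes over 72 s, if anything falls off the work surface, if the arm or the gripper's body presses on something with over 40 N, if the wrist force passes 120 N, or if a joint passes its speed limit or range.

ROBOT

A 6-joint arm with a two-finger parallel gripper is mounted at the origin on the work surface. World frame = base frame: x ahead of the robot, y to its left, z up, the work surface at z = 0. Lengths are in mm, angles in rad, forces in N, time in s.
With the tool pointing down it reaches from about 350 to 875 mm from the base axis. Payload 4.2 kg.
Tool frame: the origin (TCP) lies at the very end of the fingers, on their centre line; the grasp point (between the pads) lies 19 mm behind it; z points along the fingers, y is the line along which they close (so a half turn about z gives the same grasp; the last joint's range is limited). The gripper opens to 85 mm and grips with 20 to 120 N. Pads are 22 mm wide; open, the fingers measure 114 mm over their backs; the gripper's body (76 mm by 85 mm) begins 54 mm behind the grasp point. The pads swing forward as they close: fully open they stand 13 mm farther back than shut.
Start: joints at [1.419, 0.385, 0.008, 0, -1.194, -0.259], TCP at [249.556, 572.993, 231.312] pointing down, gripper open.
Joint ranges: [-3.14, 3.14], [-1.21, 2.06], [-1.07, 1.41], [-3.16, 2.05], [-2.99, -0.16], [-3.1, 3.1]. Speed limits (rad/s): [2.79, 2.79, 3.14, 3.14, 3.14, 3.14].

INTERFACE

Orientations are given as a unit quaternion [x, y, z, w].
In Python, from bench import arm, optics gives the robot as it stands. The module is installed in compiled form; this text tells all that it offers.
- The arm moves only by the tool step_arm, never from a script. Its argument "motion" is a list of rows, each an object with "dr": the turn, a rotation vector about the tool's x, y, z in units of 8 degrees (1.0 is 8 degrees), a list of three; "slide": the shift along the tool's x, y, z in mm, a list of three; "jaw": the finger opening in mm, from 0 to 85.4. A call has exactly 8 rows; each row is the pose to reach, as a shift and turn from the pose commanded when the call began, along the tool's axes at that moment; what a row does not reach only later rows make up. A row lasts 1/8 s, in which the tool goes at most 62.5 mm and 10.7 degrees, less where a joint would pass 70% of its speed; a pose out of reach is approached as far as the arm can. A call with a gripper value outside its range is refused whole. The fingers move at their own pace and stop on an object; the grip force is fixed at half the most. Time passes only in rows, so rows that repeat a pose let the fingers close, or fill a call up. It gives the time, the measured TCP pose, the force, the opening and the grip force at its end, in the units of the state.
- arm.read_state(): the state, without advancing time (a new reading comes with each control period).
- optics.get_image(name): name is "scene" or "top"; returns the picture (384x512x3 uint8, blue, green, red); there is no depth.
- optics.camera_info(name): a dict with "camera_matrix" (3x3 intrinsics, pixels), "view" (4x4, takes a point from world to camera coordinates). Camera axes: x right, y up, looking along -z (the intrinsics and any distortion apply to the point x, -y, -z); pixel columns grow to the right and rows downward; lengths in mm; the calibration is good to about 2 mm. A picture is of the moment at which its call begins. camera_info takes no time and is no camera call.
- arm.job_done(): hands the job in; it is judged then, once.
The state is a dict: "clock": time; "joints": joint angles; "joint_vel": joint speeds; "joint_efforts": joint torques, N m; "position": TCP position; "ee_rot": TCP orientation; "contact_force": force on the tool from outside, world axes, zero at the start; "wrist_torque": the same for the moment, N m; "gripper_width": finger opening in mm; "grasp_force": force on a finger pad.
Only numpy, scipy, OpenCV 4.12 (cv2) and the standard library are available. Lean on these libraries where they do the work, as an engineer would, in place of code of your own. Each camera call takes 0.05 s, during which the arm holds its last target. There are 200 camera calls.

## Working session

There is one attempt and no reset: what is moved stays moved. The work goes in short steps, Python scripts to look and compute and a tool call to move; the robot and the scene stay as the last step left them, time stands still between calls to the robot, and variables do not carry over. Pictures are saved under pics/ and viewed, at most 10 in all, crops included, and the job is handed in when it is done.

Besides the shell and the picture viewer there is one more tool, called after "Call:" as name([rows], argument=value, ...), one row to a line, values as JSON. step_arm: Moves the arm, as the interface text tells. Its arguments: {"type":"object","properties":{"motion":{"type":"array","items":{"type":"object","properties":{"dr":{"type":"array","items":{"type":"number"}},"slide":{"type":"array","items":{"type":"number"}},"jaw":{"type":"number"}}}}},"required":["motion"]}

```bash
mkdir -p pics; python3 - <<'E'
from bench import arm, optics
import cv2, numpy as np
np.set_printoptions(precision=4,suppress=True)
for n in("scene","top"):
    im=optics.get_image(n); np.save(f'{n}0.npy',im); cv2.imwrite(f'pics/{n}0.png',cv2.resize(im,(800,600),interpolation=cv2.INTER_CUBIC))
    c=optics.camera_info(n); print(n,c)
s=arm.read_state(); print(s)
E
```

```text
scene {'camera_matrix': array([[458.9768,   0.    , 261.9085],
       [  0.    , 458.9768, 190.1424],
       [  0.    ,   0.    ,   1.    ]]), 'view': array([[    0.4734,     0.8808,    -0.0045,  -237.3616],
       [   -0.6215,     0.3376,     0.707 ,   263.298 ],
       [    0.6242,    -0.3319,     0.7072, -1573.2046],
       [    0.    ,     0.    ,     0.    ,     1.    ]])}
top {'camera_matrix': array([[381.703 ,   0.    , 255.7984],
       [  0.    , 381.703 , 200.5174],
       [  0.    ,   0.    ,   1.    ]]), 'view': array([[   -0.0213,    -0.9995,    -0.0224,    -2.5882],
       [    0.9933,    -0.0237,     0.1128,  -544.7784],
       [   -0.1133,    -0.0198,     0.9934, -1129.9088],
       [    0.    ,     0.    ,     0.    ,     1.    ]])}
{'clock': 0.1, 'joints': array([ 1.4186,  0.3855,  0.0067, -0.0004, -1.194 , -0.2586]), 'joint_vel': array([ 0.0021, -0.0028,  0.0022,  0.0007,  0.0002, -0.0004]), 'joint_efforts': array([ -0.0004, -39.3318,  18.8932,   4.198 ,  -0.0026,   0.    ]), 'position': array([249.3557, 572.5262, 230.3288]), 'ee_rot': array([ 0.979 , -0.204 , -0.0001,  0.001 ]), 'contact_force': array([-0.2776, -0.5041, -0.2122]), 'wrist_torque': array([-0.02  ,  0.0116,  0.0082]), 'grasp_force': 0.0, 'gripper_width': 85.53283981179268}
```

View pics/scene0.png

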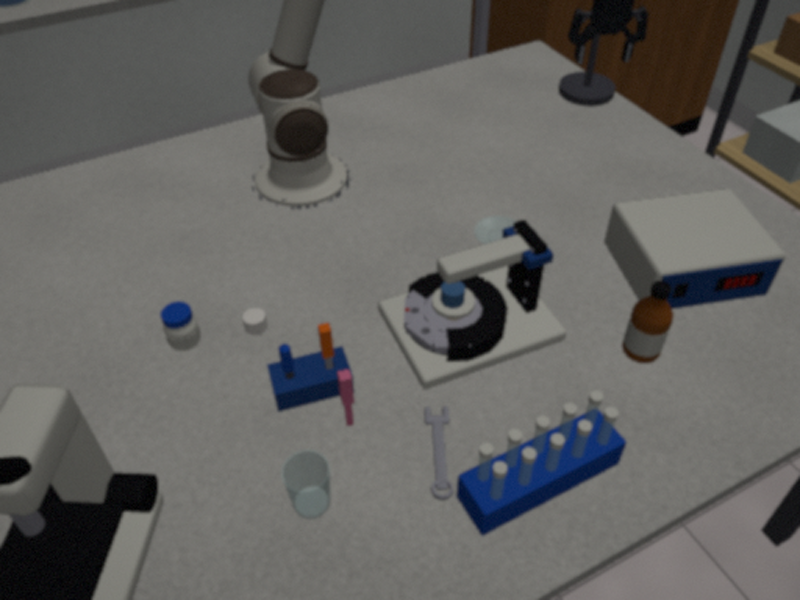

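View pics/top0.png

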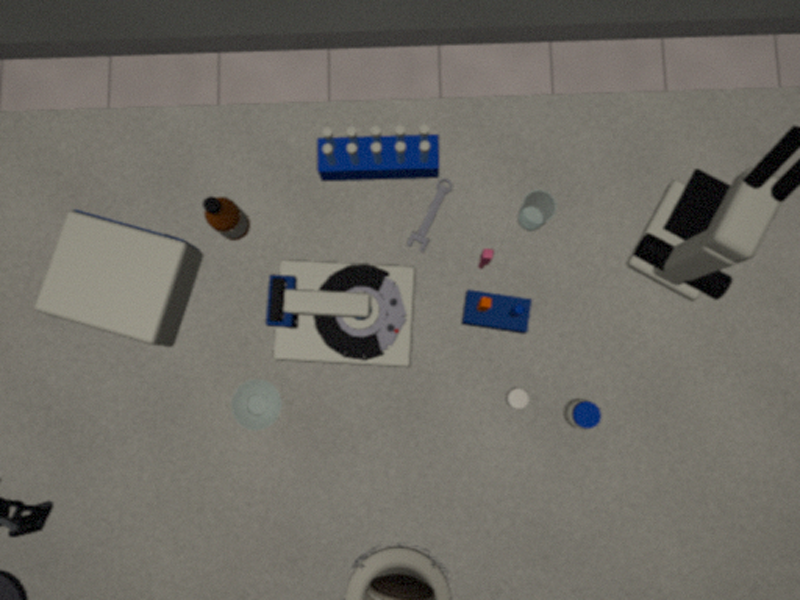

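```bash
cat > h.py <<'E'
import cv2, numpy as np
from bench import arm, optics
np.set_printoptions(precision=2,suppress=True)
def cam(n):
    c=optics.camera_info(n); K=np.array(c['camera_matrix']); V=np.array(c['view']); F=np.diag([1,-1,-1.])
    return K,F@V[:3,:3],F@V[:3,3]
def proj(n,P):
    K,R,t=cam(n); q=(np.atleast_2d(P)@R.T+t)@K.T; return q[:,:2]/q[:,2:]
def ray(n,uv):
    K,R,t=cam(n); uv=np.atleast_2d(uv).astype(float)
    d=np.c_[uv,np.ones(len(uv))]@np.linalg.inv(K).T@R; return -R.T@t,d
def plane(n,uv,z):
    o,d=ray(n,uv); return o+d*((z-o[2])/d[:,2])[:,None]
def tri(a,b):
    A=np.zeros((3,3));r=np.zeros(3)
    for n,uv in(('top',a),('scene',b)):
        o,d=ray(n,uv);d=d[0]/np.linalg.norm(d[0]);M=np.eye(3)-np.outer(d,d);A+=M;r+=M@o
    return np.linalg.solve(A,r)
E
python3 - <<'E'
from h import *
T=np.load('top0.npy');S=np.load('scene0.npy')
up=lambda im,x,y,w,h:cv2.resize(cv2.convertScaleAbs(im[y:y+h,x:x+w],alpha=1.5),(400,300),interpolation=cv2.INTER_CUBIC)
# crops at 512-scale
a=up(T,172,160,100,75);b=up(S,240,140,124,93);c=up(T,288,155,60,45);d=up(S,165,198,72,54)
cv2.imwrite('pics/c.png',np.vstack([np.hstack([a,b]),np.hstack([c,d])]))
for n,im in(('top',T),('scene',S)):
    hsv=cv2.cvtColor(im,cv2.COLOR_BGR2HSV)
    for nm,lo,hi in(('orange',(5,150,100),(16,255,255)),('blue',(105,120,40),(125,255,255)),('red',(170,80,60),(180,255,255)),('red0',(0,80,60),(4,255,255))):
        m=cv2.inRange(hsv,lo,hi);k,l,st,ce=cv2.connectedComponentsWithStats(m)
        print(n,nm,[(tuple(st[i]),ce[i].round(1).tolist()) for i in range(1,k) if st[i,4]>2])
E
```

```text
top orange [((np.int32(307), np.int32(190), np.int32(7), np.int32(7), np.int32(40)), [310.4, 193.2])]
top blue [((np.int32(204), np.int32(86), np.int32(77), np.int32(29), np.int32(1693)), [242.1, 101.3]), ((np.int32(171), np.int32(177), np.int32(18), np.int32(32), np.int32(174)), [179.5, 193.2]), ((np.int32(297), np.int32(186), np.int32(42), np.int32(27), np.int32(745)), [318.3, 199.6]), ((np.int32(367), np.int32(257), np.int32(17), np.int32(17), np.int32(230)), [375.0, 265.0])]
top red [((np.int32(307), np.int32(159), np.int32(9), np.int32(12), np.int32(62)), [310.9, 163.8]), ((np.int32(314), np.int32(193), np.int32(1), np.int32(3), np.int32(3)), [314.0, 194.0])]
top red0 [((np.int32(252), np.int32(211), np.int32(3), np.int32(2), np.int32(5)), [253.2, 211.4])]
scene orange [((np.int32(204), np.int32(207), np.int32(7), np.int32(7), np.int32(38)), [207.1, 209.9])]
scene blue [((np.int32(323), np.int32(146), np.int32(6), np.int32(5), np.int32(24)), [325.5, 147.8]), ((np.int32(335), np.int32(160), np.int32(18), np.int32(12), np.int32(139)), [343.1, 165.0]), ((np.int32(425), np.int32(167), np.int32(74), np.int32(29), np.int32(924)), [460.1, 181.1]), ((np.int32(282), np.int32(181), np.int32(16), np.int32(15), np.int32(151)), [289.5, 187.0]), ((np.int32(103), np.int32(193), np.int32(19), np.int32(17), np.int32(242)), [112.5, 201.1]), ((np.int32(172), np.int32(221), np.int32(51), np.int32(41), np.int32(1243)), [194.7, 241.5]), ((np.int32(293), np.int32(263), np.int32(107), np.int32(78), np.int32(3597)), [344.4, 302.3])]
scene red [((np.int32(213), np.int32(225), np.int32(1), np.int32(3), np.int32(3)), [213.0, 226.0]), ((np.int32(217), np.int32(239), np.int32(9), np.int32(33), np.int32(121)), [221.8, 253.5])]
scene red0 [((np.int32(481), np.int32(177), np.int32(2), np.int32(2), np.int32(3)), [481.7, 177.7]), ((np.int32(475), np.int32(178), np.int32(3), np.int32(4), np.int32(6)), [475.8, 179.3])]
```

View pics/c.png

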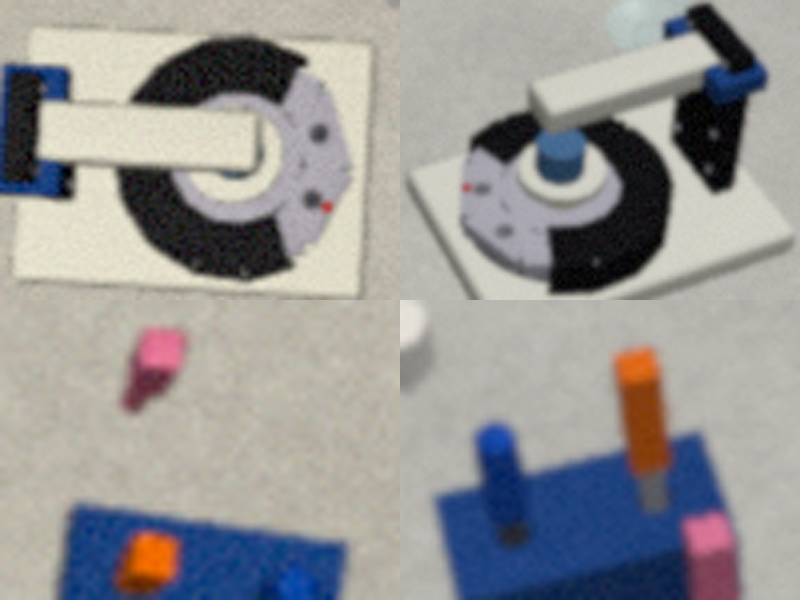

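```bash
cat > m.py <<'E'
from h import *
from scipy.optimize import least_squares
T=np.load('top0.npy');S=np.load('scene0.npy')
im={'top':T,'scene':S}
def dark(n,c,r=3):
    g=im[n].max(2).astype(float);x,y=np.round(c).astype(int);p=g[y-r:y+r+1,x-r:x+r+1]
    w=np.clip(np.percentile(p,75)-15-p,0,None);yy,xx=np.mgrid[y-r:y+r+1,x-r:x+r+1];return np.array([(w*xx).sum(),(w*yy).sum()])/w.sum()
h={}
for k,a,b in(('hole0',(250.25,209.75),(265.4,198.3)),('hole1',(251.75,193),(272.5,211.6))):
    a,b=dark('top',a),dark('scene',b); print(k,a,b,'tri',tri(a,b),'pl',plane('top',a,52)[0],plane('scene',b,52)[0]); h[k]=(plane('top',a,52)[0][:2]+plane('scene',b,52)[0][:2])/2
print('dot',plane('top',(253.2,211.4),52),plane('scene',(260.5,198),52))
p,q=h['hole0'],h['hole1'];print('dist',np.linalg.norm(p-q),'exp 49.7')
d=(q-p)/np.linalg.norm(q-p);n=np.array([-d[1],d[0]])
print('axis from holes',(p+q)/2+n*65*np.cos(np.pi/8))
def rect(m,n,z,lab):
    ys,xs=np.nonzero(m);P=plane(n,np.c_[xs,ys],z)[:,:2].astype(np.float32);r=cv2.minAreaRect(P);print(lab,n,np.array(r[0]),np.array(r[1]),r[2])
for n in im:
    hsv=cv2.cvtColor(im[n],cv2.COLOR_BGR2HSV)
    # guard outer edge
    x0,y0,w,hh=(195,165,65,68) if n=='top' else (255,165,75,70)
    m=np.zeros(hsv.shape[:2],np.uint8);m[y0:y0+hh,x0:x0+w]=(hsv[y0:y0+hh,x0:x0+w,2]<55)*255
    cs=max(cv2.findContours(m,cv2.RETR_EXTERNAL,cv2.CHAIN_APPROX_NONE)[0],key=len)[:,0]
    P=plane(n,cs,61)[:,:2]
    c=np.array([555.,70])if 0 else P.mean(0)
    sel=P
    for i in range(6):
        f=least_squares(lambda c:np.hypot(*(sel-c).T)-90,c,loss='soft_l1',f_scale=2);c=f.x
        r=np.hypot(*(P-c).T);sel=P[abs(r-90)<(12 if i<3 else 5)]
    print('guard',n,c,len(sel),len(P))
    m=cv2.inRange(hsv,(105,120,40),(125,255,255));k,l,st,ce=cv2.connectedComponentsWithStats(m)
    i=l[200,318] if n=='top' else l[241,194]
    ys,xs=np.nonzero(l==i);P=plane(n,np.c_[xs,ys],44)[:,:2].astype(np.float32);r=cv2.minAreaRect(P);print('stand',n,r)
    m=cv2.inRange(hsv,(5,150,150),(16,255,255));ys,xs=np.nonzero(m);print('orange bright',n,len(xs),xs.mean(),ys.mean(),plane(n,(xs.mean(),ys.mean()),132),cv2.minAreaRect(plane(n,np.c_[xs,ys],132)[:,:2].astype(np.float32)))
    V=hsv[...,2];print('orange V',np.sort(V[cv2.inRange(hsv,(3,130,60),(18,255,255))>0])[-60:])
# base quad in top
hsv=cv2.cvtColor(T,cv2.COLOR_BGR2HSV);g=T.min(2)
print('base/table min', g[215,262],g[215,275])
m=((g>115)*255).astype(np.uint8);k,l,st,ce=cv2.connectedComponentsWithStats(m);i=l[225,258]
print(st[i]);rect(l==i,'top',26,'base')
E
python3 m.py
```

```text
hole0 [249.62 209.43] [264.96 198.16] tri [515.7    2.85  49.6 ] pl [515.89   3.65  52.  ] [517.39   0.83  52.  ]
hole1 [251.44 192.96] [272.09 211.26] tri [565.29  -3.39  49.13] pl [565.24  -2.77  52.  ] [567.28  -5.44  52.  ]
dot [[509.76  -6.88  52.  ]] [[511.25  -9.27  52.  ]]
dist 50.02680564774584 exp 49.7
axis from holes [549.06  58.63]
guard top [426.76 125.82] 20 105
stand top ((543.5797729492188, -199.47427368164062), (121.53804016113281, 63.03082275390625), 79.96636199951172)
orange bright top 22 310.72727272727275 192.95454545454547 [[ 550.5  -169.57  132.  ]] ((550.3363037109375, -170.3209991455078), (11.053833961486816, 11.287374496459961), 87.88027954101562)
orange V [ 74  74  74  75  75  76  77  77  78  79  80  80  82  86  86  87  93  99
 100 104 106 108 108 109 121 122 123 129 130 134 137 138 138 138 140 144
 147 149 150 151 152 152 154 155 156 156 157 157 159 159 160 160 160 161
 161 161 161 162 163 163]
guard scene [569.16  43.99] 57 151
stand scene ((544.9014892578125, -204.15228271484375), (119.17718505859375, 124.20150756835938), 80.11956024169922)
orange bright scene 1 208.0 210.0 [[ 555.39 -171.86  132.  ]] ((555.3905639648438, -171.856689453125), (0.0, 0.0), 0.0)
orange V [ 92  93  93  94  94  96  96  96  96  96  96  98  99  99  99 100 100 101
 101 105 107 113 113 121 122 122 122 128 128 129 129 134 135 137 139 139
 140 140 140 141 142 143 144 144 145 145 145 145 147 147 147 147 147 147
 148 148 149 149 149 150]
base/table min 110 113
[ 174  170   91   64 1470]
base top [551.19  97.04] [266.87 194.54] 85.57540893554688
```

Candidates for the bar: the orange handle at top(310,193) / scene(207,215) in the stand, a pink look‑alike at top(311,164) / scene(222,250), and the blue driver at top(331,199) / scene(184,228). The crop confirms the orange one. Hole 0, with the red dot, is at top(249.6,209.4).

```bash
cat >> h.py <<'E'
from scipy.spatial.transform import Rotation as Ro
def slide(target,yaw=None):
    s=arm.read_state();R=Ro.from_quat(s['ee_rot'])
    print('t',s['clock'],'pos',s['position'],'slide',R.inv().apply(np.array(target)-s['position']).round(1),'F',s['contact_force'],'w',s['gripper_width'],s['grasp_force'])
    if yaw is not None: # tool down, tool x at yaw
        G=Ro.from_euler('z',yaw,degrees=True)*Ro.from_quat([1,0,0,0]); print('dr',(R.inv()*G).as_rotvec(degrees=True)/8)
E
python3 - <<'E'
from h import *
S=np.load('scene0.npy');hsv=cv2.cvtColor(S,cv2.COLOR_BGR2HSV)
ys,xs=np.nonzero((cv2.inRange(hsv,(3,130,118),(18,255,255))>0));print(xs.mean(),ys.mean(),len(xs),plane('scene',(xs.mean(),ys.mean()),132))
slide([552,-171,225],-10)
E
```

```text
207.1081081081081 209.54054054054055 37 [[ 553.05 -173.11  132.  ]]
t 0.1 pos [249.36 572.53 230.33] slide [574.4 560.7   6.5] F [-0.28 -0.5  -0.21] w 85.53283981179268 0.0
dr [ 0.01  0.   -1.69]
```

Call:
step_arm([
  {"slide": [574, 561, 6], "dr": [0, 0, -1.69], "jaw": 50},
  {"slide": [574, 561, 6], "dr": [0, 0, -1.69], "jaw": 50},
  {"slide": [574, 561, 6], "dr": [0, 0, -1.69], "jaw": 50},
  {"slide": [574, 561, 6], "dr": [0, 0, -1.69], "jaw": 50},
  {"slide": [574, 561, 6], "dr": [0, 0, -1.69], "jaw": 50},
  {"slide": [574, 561, 6], "dr": [0, 0, -1.69], "jaw": 50},
  {"slide": [574, 561, 6], "dr": [0, 0, -1.69], "jaw": 50},
  {"slide": [574, 561, 6], "dr": [0, 0, -1.69], "jaw": 50},
])

```text
clock: 1.1
position: [438.0, 107.8, 227.6]
ee_rot: [0.996, -0.087, 0.0, -0.0]
contact_force: [0.5, 1.0, 0.4]
gripper_width: 50.0
grasp_force: 0.0
```

```bash
python3 -c "
from h import *
slide([552,-171,200],-10)"
```

```text
t 1.1 pos [437.99 107.83 227.55] slide [160.6 254.8  27.5] F [0.46 1.05 0.41] w 50.00485634476399 0.0
dr [-0. -0.  0.]
```

Call:
step_arm([
  {"slide": [161, 255, 10], "dr": [0, 0, 0], "jaw": 50},
  {"slide": [161, 255, 10], "dr": [0, 0, 0], "jaw": 50},
  {"slide": [161, 255, 10], "dr": [0, 0, 0], "jaw": 50},
  {"slide": [161, 255, 10], "dr": [0, 0, 0], "jaw": 50},
  {"slide": [161, 255, 10], "dr": [0, 0, 0], "jaw": 50},
  {"slide": [161, 255, 40], "dr": [0, 0, 0], "jaw": 50},
  {"slide": [161, 255, 60], "dr": [0, 0, 0], "jaw": 50},
  {"slide": [161, 255, 60], "dr": [0, 0, 0], "jaw": 50},
])

```text
clock: 2.1
position: [550.6, -169.4, 165.4]
ee_rot: [0.996, -0.088, -0.003, -0.0]
contact_force: [-0.5, -0.0, -0.1]
gripper_width: 49.8
grasp_force: 0.0
```

```bash
python3 -c "
from h import *
im=optics.get_image('scene');t=optics.get_image('top')
up=lambda im,x,y,w,h:cv2.resize(cv2.convertScaleAbs(im[y:y+h,x:x+w],alpha=1.5),(400,300),interpolation=cv2.INTER_CUBIC)
cv2.imwrite('pics/d.png',np.hstack([up(im,150,150,100,75),up(t,270,160,80,60)]))
slide([552,-171,98],-10)"
```

```text
t 2.2 pos [ 552.34 -169.35  168.05] slide [-0.1  1.7 70.1] F [ 0.32 -0.6   0.03] w 50.045410011269944 0.0
dr [ 0. -0.  0.]
```

View pics/d.png

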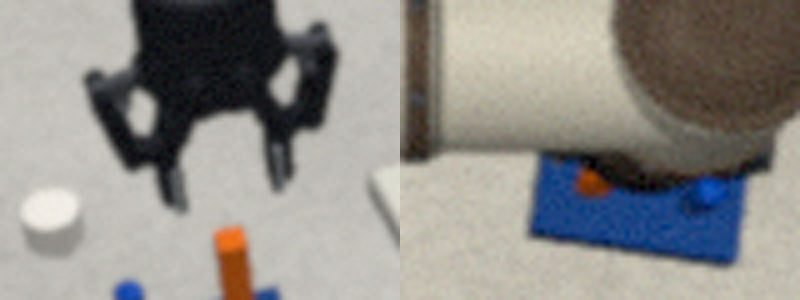

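The open gripper at scene crop(228,190) sits centred over the orange handle at crop(232,240), clear of the driver. I'm descending to grip.

Call:
step_arm([
  {"slide": [0, 1.7, 35], "dr": [0, 0, 0], "jaw": 50},
  {"slide": [0, 1.7, 70], "dr": [0, 0, 0], "jaw": 50},
  {"slide": [0, 1.7, 70], "dr": [0, 0, 0], "jaw": 50},
  {"slide": [0, 1.7, 70], "dr": [0, 0, 0], "jaw": 10},
  {"slide": [0, 1.7, 70], "dr": [0, 0, 0], "jaw": 10},
  {"slide": [0, 1.7, 70], "dr": [0, 0, 0], "jaw": 10},
  {"slide": [0, 1.7, 70], "dr": [0, 0, 0], "jaw": 10},
  {"slide": [0, 1.7, 70], "dr": [0, 0, 0], "jaw": 10},
])

```text
clock: 3.2
position: [553.3, -171.3, 99.9]
ee_rot: [0.996, -0.087, 0.002, 0.0]
contact_force: [-1.1, 0.1, 7.5]
gripper_width: 17.2
grasp_force: 59.0
```

Call:
step_arm([
  {"slide": [0, 0, -30], "dr": [0, 0, 0], "jaw": 10},
  {"slide": [0, 0, -80], "dr": [0, 0, 0], "jaw": 10},
  {"slide": [0, 0, -80], "dr": [0, 0, 0], "jaw": 10},
  {"slide": [0, 0, -80], "dr": [0, 0, -0.6], "jaw": 10},
  {"slide": [0, 0, -80], "dr": [0, 0, -1.25], "jaw": 10},
  {"slide": [0, 0, -80], "dr": [0, 0, -1.25], "jaw": 10},
  {"slide": [0, 0, -80], "dr": [0, 0, -1.25], "jaw": 10},
  {"slide": [0, 0, -80], "dr": [0, 0, -1.25], "jaw": 10},
])

```text
clock: 4.2
position: [551.5, -170.9, 177.3]
ee_rot: [1.0, -0.001, -0.0, -0.0]
contact_force: [-0.1, -0.4, -1.1]
gripper_width: 17.4
grasp_force: 59.4
```

```bash
python3 -c "
from h import *
slide([518,2.2,165],0)"
```

```text
t 4.2 pos [ 551.53 -170.94  177.26] slide [ -33.7 -173.1   12.3] F [-0.1  -0.38 -1.06] w 17.374470645242997 59.375723004341125
dr [-0.    0.   -0.01]
```

Call:
step_arm([
  {"slide": [-10, -50, 0], "dr": [0, 0, 0], "jaw": 10},
  {"slide": [-20, -100, 0], "dr": [0, 0, 0], "jaw": 10},
  {"slide": [-30, -150, 5], "dr": [0, 0, 0], "jaw": 10},
  {"slide": [-33.7, -173, 12], "dr": [0, 0, 0], "jaw": 10},
  {"slide": [-33.7, -173, 12], "dr": [0, 0, 0], "jaw": 10},
  {"slide": [-33.7, -173, 12], "dr": [0, 0, 0], "jaw": 10},
  {"slide": [-33.7, -173, 12], "dr": [0, 0, 0], "jaw": 10},
  {"slide": [-33.7, -173, 12], "dr": [0, 0, 0], "jaw": 10},
])

```text
clock: 5.2
position: [518.2, 1.3, 165.7]
ee_rot: [1.0, -0.001, 0.0, -0.0]
contact_force: [0.7, -0.1, -2.3]
gripper_width: 17.0
grasp_force: 59.5
```

```bash
python3 -c "
from h import *
im=optics.get_image('scene');t=optics.get_image('top');np.save('s1.npy',im);np.save('t1.npy',t)
up=lambda im,x,y,w,h,s:cv2.resize(cv2.convertScaleAbs(im[y:y+h,x:x+w],alpha=1.5),s,interpolation=cv2.INTER_CUBIC)
cv2.imwrite('pics/e.png',np.hstack([up(im,235,140,80,96,(500,600)),up(t,220,165,60,120,(300,600))]))
slide([518,2.2,165],0)
print(proj('scene',[[516.6,2.2,52],[516.6,2.2,75]]))"
```

```text
t 5.3 pos [518.16   1.48 165.61] slide [-0.2 -0.7  0.6] F [ 0.34 -0.28 -1.62] w 16.780950009495008 59.53689157962799
dr [ 0.   -0.   -0.01]
[[265.28 197.79]
 [265.28 191.67]]
```

View pics/e.png

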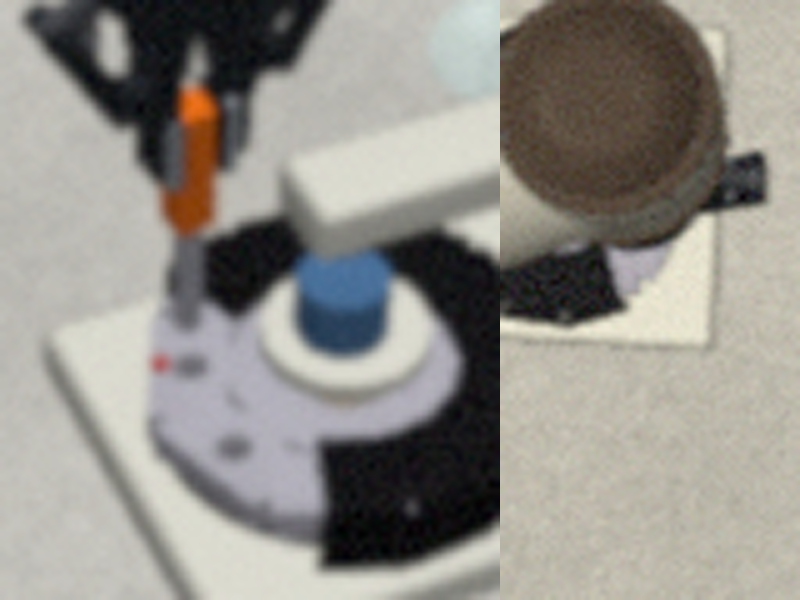

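```bash
python3 -c "
from h import *
im=np.load('s1.npy');g=im.max(2).astype(int)
print(im[184:202,258:274].max(2))
x=258
def cen(c,r,w=3):
    y0,x0=r,c
    p=im[y0-w:y0+w+1,x0-w-1:x0+w+2].max(2).astype(float);q=np.clip(np.percentile(p,70)-12-p,0,None);yy,xx=np.mgrid[y0-w:y0+w+1,x0-w-1:x0+w+2];return (q*xx).sum()/q.sum(),(q*yy).sum()/q.sum()
print(cen(265,198,2))
"
```

```text
[[128 128 121  91  56  57  64  68  68  49  28  21  14  15  20  18]
 [128 127 119  89  55  55  66  67  62  49  23  17  13  15  14  17]
 [124 127 118  92  58  60  66  70  66  50  25  17  11  10  13  10]
 [132 130 122  99  76  66  69  69  66  58  42  27  16  14  16  13]
 [138 138 123 109  88  73  69  68  71  79  73  57  32  16  15  17]
 [141 139 119 103  88  75  69  68  78  97 103  93  65  38  27  31]
 [143 132 115 103  92  74  68  68  81 103 116 113  99  76  55  62]
 [141 129 122 115  99  84  73  73  85 107 119 122 116 103  91  95]
 [138 129 123 121 110  96  88  87  99 113 123 123 122 115 107 109]
 [139 128 123 120 119 113 108 108 114 120 122 123 122 116 110 115]
 [139 128 124 121 123 121 122 120 122 124 124 125 124 117 113 119]
 [139 126 118 121 123 121 120 119 120 123 122 124 124 120 120 122]
 [138 126 118 117 116 114 109 108 108 113 120 122 124 123 124 122]
 [135 123 117 116 110  99  90  88  89  96 113 123 124 123 124 123]
 [136 121 113 113 104  88  79  77  79  88 109 119 125 125 123 123]
 [135 120 111 113 105  93  85  80  85  93 112 120 124 124 124 125]
 [134 123 116 115 114 107 101  99 104 110 119 125 125 123 123 123]
 [135 124 121 122 121 119 118 119 119 121 122 123 120 120 119 122]]
(np.float64(265.02027027027026), np.float64(198.16216216216216))
```

Call:
step_arm([
  {"slide": [0.8, -1.4, 6], "dr": [0, 0, 0], "jaw": 10},
  {"slide": [0.8, -1.4, 14], "dr": [0, 0, 0], "jaw": 10},
  {"slide": [0.8, -1.4, 19], "dr": [0, 0, 0], "jaw": 10},
  {"slide": [0.8, -1.4, 21], "dr": [0, 0, 0], "jaw": 10},
  {"slide": [0.8, -1.4, 23], "dr": [0, 0, 0], "jaw": 10},
  {"slide": [0.8, -1.4, 25], "dr": [0, 0, 0], "jaw": 10},
  {"slide": [0.8, -1.4, 26.5], "dr": [0, 0, 0], "jaw": 10},
  {"slide": [0.8, -1.4, 26.5], "dr": [0, 0, 0], "jaw": 10},
])

```text
clock: 6.3
position: [518.8, 3.3, 139.1]
ee_rot: [1.0, -0.0, -0.0, 0.0]
contact_force: [-0.1, 0.1, -1.0]
gripper_width: 17.0
grasp_force: 59.6
```

Call:
step_arm([
  {"slide": [0, 0, 1], "dr": [0, 0, 0], "jaw": 10},
  {"slide": [0, 0, 2], "dr": [0, 0, 0], "jaw": 10},
  {"slide": [0, 0, 3], "dr": [0, 0, 0], "jaw": 10},
  {"slide": [0, 0, 3.5], "dr": [0, 0, 0], "jaw": 10},
  {"slide": [0, 0, 4], "dr": [0, 0, 0], "jaw": 10},
  {"slide": [0, 0, 4.5], "dr": [0, 0, 0], "jaw": 10},
  {"slide": [0, 0, 5], "dr": [0, 0, 0], "jaw": 10},
  {"slide": [0, 0, 5], "dr": [0, 0, 0], "jaw": 10},
])

```text
clock: 7.3
position: [518.7, 3.3, 134.0]
ee_rot: [1.0, -0.0, -0.0, 0.0]
contact_force: [-0.3, -2.1, -1.5]
gripper_width: 17.0
grasp_force: 59.6
```

Call:
step_arm([
  {"slide": [0, 0.3, 1], "dr": [0, 0, 0], "jaw": 10},
  {"slide": [0, 0.5, 2], "dr": [0, 0, 0], "jaw": 10},
  {"slide": [0, 0.5, 3], "dr": [0, 0, 0], "jaw": 10},
  {"slide": [0, 0.5, 4], "dr": [0, 0, 0], "jaw": 10},
  {"slide": [0, 0.5, 5], "dr": [0, 0, 0], "jaw": 10},
  {"slide": [0, 0.5, 5], "dr": [0, 0, 0], "jaw": 10},
  {"slide": [0, 0.5, 5], "dr": [0, 0, 0], "jaw": 10},
  {"slide": [0, 0.5, 5], "dr": [0, 0, 0], "jaw": 10},
])

```text
clock: 8.3
position: [518.9, 3.0, 129.1]
ee_rot: [1.0, -0.0, 0.0, -0.0]
contact_force: [-0.7, -0.6, -3.2]
gripper_width: 17.0
grasp_force: 59.6
```

```bash
cat >> h.py <<'E'
AX=np.array([549.06,58.63])
def arc(off,phis,r=65):
    s=arm.read_state();p=s['position'][:2];print('t',s['clock'],'pos',s['position'],'F',s['contact_force'],'phi now',np.degrees(np.arctan2(*( (p-off-AX)*[1,-1]))),'r',np.linalg.norm(p-off-AX))
    for f in phis:
        a=np.radians(f);q=AX+off+r*np.array([np.sin(a),-np.cos(a)])-p;print(f,'slide',q[0].round(1),(-q[1]).round(1))
E
python3 -c "
from h import *
arc(np.array([1.5,0]),[-29.9,-24,-18,-12,-6,0,6,12,18,24,30,36,42])"
```

```text
t 8.3 pos [518.92   3.   129.06] F [-0.65 -0.62 -3.17] phi now -29.632286596492836 r 63.99805213509747
-29.9 slide -0.8 0.7
-24 slide 5.2 3.8
-18 slide 11.6 6.2
-12 slide 18.1 8.0
-6 slide 24.8 9.0
0 slide 31.6 9.4
6 slide 38.4 9.0
12 slide 45.2 8.0
18 slide 51.7 6.2
24 slide 58.1 3.8
30 slide 64.1 0.7
36 slide 69.8 -3.0
42 slide 75.1 -7.3
```

Call:
step_arm([
  {"slide": [4.5, 2.3, 0], "dr": [0, 0, 0], "jaw": 10},
  {"slide": [9.1, 4.3, 0], "dr": [0, 0, 0], "jaw": 10},
  {"slide": [13.9, 5.8, 0], "dr": [0, 0, 0], "jaw": 10},
  {"slide": [18.7, 7.0, 0], "dr": [0, 0, 0], "jaw": 10},
  {"slide": [23.7, 7.9, 0], "dr": [0, 0, 0], "jaw": 10},
  {"slide": [28.7, 8.3, 0], "dr": [0, 0, 0], "jaw": 10},
  {"slide": [33.7, 8.3, 0], "dr": [0, 0, 0], "jaw": 10},
  {"slide": [38.8, 8.0, 0], "dr": [0, 0, 0], "jaw": 10},
])

```text
clock: 9.3
position: [557.8, -5.4, 128.9]
ee_rot: [1.0, -0.0, -0.0, 0.0]
contact_force: [-3.9, -1.1, -2.4]
gripper_width: 17.1
grasp_force: 59.5
```

```bash
python3 -c "
from h import *
arc(np.array([1.5,0]),[6.4]);print(arm.read_state()['wrist_torque'],arm.read_state()['ee_rot'])"
```

```text
t 9.3 pos [557.78  -5.44 128.93] F [-3.91 -1.05 -2.39] phi now 6.425710814552337 r 64.47808105551427
6.4 slide 0.0 0.5
[-0.34  1.52  0.03] [ 1. -0. -0.  0.]
```

Call:
step_arm([
  {"slide": [4.9, -0.7, 0], "dr": [0, 0, 0], "jaw": 10},
  {"slide": [9.7, -1.9, 0], "dr": [0, 0, 0], "jaw": 10},
  {"slide": [14.4, -3.3, 0], "dr": [0, 0, 0], "jaw": 10},
  {"slide": [19.0, -5.2, 0], "dr": [0, 0, 0], "jaw": 10},
  {"slide": [23.4, -7.4, 0], "dr": [0, 0, 0], "jaw": 10},
  {"slide": [27.7, -9.9, 0], "dr": [0, 0, 0], "jaw": 10},
  {"slide": [31.8, -12.7, 0], "dr": [0, 0, 0], "jaw": 10},
  {"slide": [35.5, -15.8, 0], "dr": [0, 0, 0], "jaw": 10},
])

```text
clock: 10.3
position: [593.8, 10.9, 129.3]
ee_rot: [1.0, -0.0, 0.0, 0.0]
contact_force: [-2.0, -2.0, -1.2]
gripper_width: 17.1
grasp_force: 59.6
```

```bash
python3 -c "
from h import *
arc(np.array([1.5,0]),[41.5]);print(arm.read_state()['wrist_torque'])"
```

```text
t 10.3 pos [593.76  10.86 129.27] F [-2.04 -1.97 -1.24] phi now 42.12636573379429 r 64.40712525482873
41.5 slide -0.1 0.9
[-1.23  0.96  0.04]
```

Call:
step_arm([
  {"slide": [-0.7, 0.7, 0], "dr": [0, 0, 0], "jaw": 10},
  {"slide": [-0.7, 0.7, -12], "dr": [0, 0, 0], "jaw": 10},
  {"slide": [-0.7, 0.7, -31], "dr": [0, 0, 0], "jaw": 10},
  {"slide": [-0.7, 0.7, -34], "dr": [0, 0, 0], "jaw": 10},
  {"slide": [-45.8, 18.9, -34], "dr": [0, 0, 0], "jaw": 10},
  {"slide": [-91.8, -5.2, -34], "dr": [0, 0, 0], "jaw": 10},
  {"slide": [-91.8, -5.2, -34], "dr": [0, 0, 0], "jaw": 10},
  {"slide": [-91.8, -5.2, -34], "dr": [0, 0, 0], "jaw": 10},
])

```text
clock: 11.3
position: [502.3, 16.5, 163.8]
ee_rot: [1.0, 0.0, 0.001, -0.0]
contact_force: [0.6, -0.7, -2.2]
gripper_width: 17.0
grasp_force: 59.6
```

```bash
python3 -c "
from h import *
im=optics.get_image('scene');np.save('s2.npy',im)
up=lambda im,x,y,w,h,s:cv2.resize(cv2.convertScaleAbs(im[y:y+h,x:x+w],alpha=1.5),s,interpolation=cv2.INTER_CUBIC)
cv2.imwrite('pics/f.png',up(im,235,140,96,72,(800,600)))
arc(np.array([1.5,0]),[-48.8])
h=AX+65*np.array([np.sin(np.radians(-48.8)),-np.cos(np.radians(-48.8))]);print(h,proj('scene',[[*h,52]]),im[178:204,257:272].max(2))"
```

```text
t 11.35 pos [502.6   16.33 163.63] F [-0.21  0.52 -0.82] phi now -48.59221762866077 r 63.94904301701867
-48.8 slide -0.9 0.5
[500.15  15.82] [[266.81 192.17]] [[125 126 127 126 128 129 124 105  78  68  68  65  53  36  28]
 [125 126 126 127 128 126 122  99  74  66  68  64  49  27  18]
 [128 127 128 129 126 122 112  86  65  66  67  65  50  30  20]
 [128 127 128 128 118 104  83  60  59  63  69  67  51  30  17]
 [125 125 128 124 107  75  44  39  52  63  68  65  49  27  15]
 [126 127 127 121  94  54  24  34  54  63  69  63  51  28  18]
 [125 128 128 120  90  46  23  38  54  68  69  66  52  27  20]
 [127 127 127 120  88  48  52  63  68  67  67  63  51  28  16]
 [129 126 127 119  90  60  80  92  86  76  70  58  45  26  16]
 [126 131 132 125  93  76  98 111 107  94  78  60  37  22  19]
 [133 138 140 135 108  95 111 119 118 111 100  79  58  34  19]
 [142 143 144 139 119 111 119 121 122 119 116 105  91  67  40]
 [146 145 144 138 124 118 119 120 119 119 116 114 109  97  74]
 [145 145 143 133 124 121 119 113 107 104 101 104 111 114 102]
 [144 143 139 129 123 120 116 102  88  82  83  88 102 116 120]
 [145 141 132 124 121 120 112  99  82  80  75  81 101 117 122]
 [143 140 127 122 121 121 114 105  95  88  88  97 109 122 124]
 [140 133 125 121 121 121 121 118 112 109 108 114 118 122 124]
 [137 126 122 121 120 121 120 123 120 119 120 122 125 123 123]
 [130 121 121 119 120 120 124 123 122 123 123 123 122 120 121]
 [121 115 118 120 121 121 120 124 121 123 123 124 122 116 117]
 [111 106 114 120 122 122 123 123 123 123 123 124 121 114 116]
 [108 107 113 121 122 125 123 122 122 123 123 125 121 117 119]
 [111 111 118 122 122 122 122 123 123 123 124 124 123 121 120]
 [102 109 119 121 122 124 124 123 124 124 123 124 125 124 122]
 [ 95  97 111 120 121 123 124 125 123 120 120 120 121 124 124]]
```

View pics/f.png

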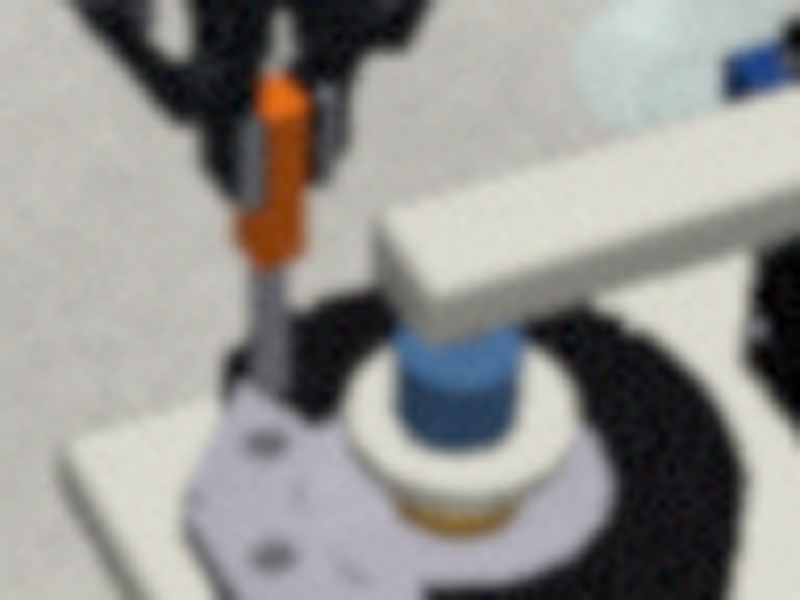

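Hole at crop(265,442) lies right below the shank at crop(270,390), as predicted, and the puck is still short of the anvil. Inserting.

Call:
step_arm([
  {"slide": [0.4, 0.2, 8], "dr": [0, 0, 0], "jaw": 10},
  {"slide": [0.4, 0.2, 16], "dr": [0, 0, 0], "jaw": 10},
  {"slide": [0.4, 0.2, 19], "dr": [0, 0, 0], "jaw": 10},
  {"slide": [0.4, 0.2, 21], "dr": [0, 0, 0], "jaw": 10},
  {"slide": [0.4, 0.2, 22.5], "dr": [0, 0, 0], "jaw": 10},
  {"slide": [0.4, 0.2, 24], "dr": [0, 0, 0], "jaw": 10},
  {"slide": [0.4, 0.2, 25], "dr": [0, 0, 0], "jaw": 10},
  {"slide": [0.4, 0.2, 25], "dr": [0, 0, 0], "jaw": 10},
])

```text
clock: 12.35
position: [501.8, 15.7, 138.1]
ee_rot: [1.0, -0.0, 0.0, -0.0]
contact_force: [0.6, -0.0, -1.8]
gripper_width: 17.0
grasp_force: 59.6
```

Call:
step_arm([
  {"slide": [0, 0, 1], "dr": [0, 0, 0], "jaw": 10},
  {"slide": [0, 0, 2], "dr": [0, 0, 0], "jaw": 10},
  {"slide": [0, 0, 3], "dr": [0, 0, 0], "jaw": 10},
  {"slide": [0, 0, 4], "dr": [0, 0, 0], "jaw": 10},
  {"slide": [0, 0, 4.5], "dr": [0, 0, 0], "jaw": 10},
  {"slide": [0, 0, 5], "dr": [0, 0, 0], "jaw": 10},
  {"slide": [0, 0, 5], "dr": [0, 0, 0], "jaw": 10},
  {"slide": [0, 0, 5], "dr": [0, 0, 0], "jaw": 10},
])

```text
clock: 13.35
position: [501.8, 15.7, 133.1]
ee_rot: [1.0, -0.0, 0.0, 0.0]
contact_force: [-0.7, -0.4, -1.8]
gripper_width: 17.0
grasp_force: 59.6
```

Call:
step_arm([
  {"slide": [0, 0, 1], "dr": [0, 0, 0], "jaw": 10},
  {"slide": [0, 0, 2], "dr": [0, 0, 0], "jaw": 10},
  {"slide": [0, 0, 3], "dr": [0, 0, 0], "jaw": 10},
  {"slide": [0, 0, 4], "dr": [0, 0, 0], "jaw": 10},
  {"slide": [0, 0, 4], "dr": [0, 0, 0], "jaw": 10},
  {"slide": [0, 0, 4], "dr": [0, 0, 0], "jaw": 10},
  {"slide": [0, 0, 4], "dr": [0, 0, 0], "jaw": 10},
  {"slide": [0, 0, 4], "dr": [0, 0, 0], "jaw": 10},
])

```text
clock: 14.35
position: [501.8, 15.7, 129.1]
ee_rot: [1.0, -0.0, 0.0, 0.0]
contact_force: [-0.5, -0.5, -2.6]
gripper_width: 17.3
grasp_force: 59.6
```

```bash
python3 -c "
from h import *
arc(np.array([1.5,0]),[])"
```

```text
t 14.35 pos [501.79  15.72 129.1 ] F [-0.48 -0.48 -2.61] phi now -48.65887050265405 r 64.96234877783408
```

Call:
step_arm([
  {"slide": [2.4, 2.6, 0], "dr": [0, 0, 0], "jaw": 10},
  {"slide": [4.9, 5.0, 0], "dr": [0, 0, 0], "jaw": 10},
  {"slide": [7.5, 7.3, 0], "dr": [0, 0, 0], "jaw": 10},
  {"slide": [10.3, 9.4, 0], "dr": [0, 0, 0], "jaw": 10},
  {"slide": [13.2, 11.4, 0], "dr": [0, 0, 0], "jaw": 10},
  {"slide": [16.2, 13.3, 0], "dr": [0, 0, 0], "jaw": 10},
  {"slide": [19.2, 14.9, 0], "dr": [0, 0, 0], "jaw": 10},
  {"slide": [22.4, 16.5, 0], "dr": [0, 0, 0], "jaw": 10},
])

```text
clock: 15.35
position: [524.0, -1.0, 128.8]
ee_rot: [1.0, -0.0, -0.001, 0.0]
contact_force: [-2.2, 4.5, -1.9]
gripper_width: 17.2
grasp_force: 59.6
```

```bash
cat > f.py <<'E'
from h import *
im=optics.get_image('scene');np.save('s3.npy',im)
cv2.imwrite('pics/g.png',cv2.resize(cv2.convertScaleAbs(im[150:210,270:350],alpha=2),(800,600),interpolation=cv2.INTER_CUBIC))
arc(np.array([1.5,0]),[])
E
python3 f.py
```

```text
t 15.4 pos [524.43  -1.14 128.88] F [-2.7   3.23 -1.96] phi now -23.612964473507507 r 65.23104447675806
```

View pics/g.png

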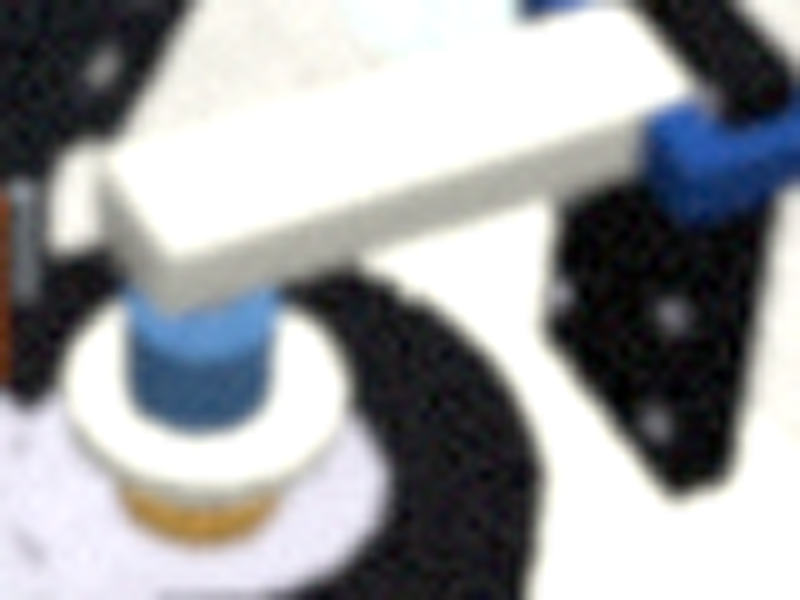

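Call:
step_arm([
  {"slide": [0.6, -0.3, 0], "dr": [0, 0, 0], "jaw": 10},
  {"slide": [1.0, -0.3, 0], "dr": [0, 0, 0], "jaw": 10},
  {"slide": [1.4, -0.1, 0], "dr": [0, 0, 0], "jaw": 10},
  {"slide": [1.9, 0.1, 0], "dr": [0, 0, 0], "jaw": 10},
  {"slide": [2.3, 0.3, 0], "dr": [0, 0, 0], "jaw": 10},
  {"slide": [2.8, 0.5, 0], "dr": [0, 0, 0], "jaw": 10},
  {"slide": [3.2, 0.7, 0], "dr": [0, 0, 0], "jaw": 10},
  {"slide": [3.7, 0.9, 0], "dr": [0, 0, 0], "jaw": 10},
])

```text
clock: 16.4
position: [527.6, -1.8, 128.9]
ee_rot: [1.0, -0.0, -0.0, 0.0]
contact_force: [-3.5, 0.8, -2.8]
gripper_width: 16.8
grasp_force: 59.5
```

Call:
step_arm([
  {"slide": [0.4, 0.2, 0], "dr": [0, 0, 0], "jaw": 10},
  {"slide": [0.8, 0.3, 0], "dr": [0, 0, 0], "jaw": 10},
  {"slide": [1.2, 0.4, 0], "dr": [0, 0, 0], "jaw": 10},
  {"slide": [1.6, 0.6, 0], "dr": [0, 0, 0], "jaw": 10},
  {"slide": [2.0, 0.7, 0], "dr": [0, 0, 0], "jaw": 10},
  {"slide": [2.4, 0.8, 0], "dr": [0, 0, 0], "jaw": 10},
  {"slide": [2.9, 1.0, 0], "dr": [0, 0, 0], "jaw": 10},
  {"slide": [3.3, 1.1, 0], "dr": [0, 0, 0], "jaw": 10},
])

```text
clock: 17.4
position: [531.2, -2.8, 129.1]
ee_rot: [1.0, -0.0, -0.0, 0.0]
contact_force: [-3.4, 0.6, -3.8]
gripper_width: 17.3
grasp_force: 59.3
```

Call:
step_arm([
  {"slide": [0.4, 0.1, 0], "dr": [0, 0, 0], "jaw": 10},
  {"slide": [0.8, 0.2, 0], "dr": [0, 0, 0], "jaw": 10},
  {"slide": [1.3, 0.3, 0], "dr": [0, 0, 0], "jaw": 10},
  {"slide": [1.7, 0.5, 0], "dr": [0, 0, 0], "jaw": 10},
  {"slide": [2.1, 0.6, 0], "dr": [0, 0, 0], "jaw": 10},
  {"slide": [2.6, 0.7, 0], "dr": [0, 0, 0], "jaw": 10},
  {"slide": [3.0, 0.8, 0], "dr": [0, 0, 0], "jaw": 10},
  {"slide": [3.4, 0.9, 0], "dr": [0, 0, 0], "jaw": 10},
])

```text
clock: 18.4
position: [534.6, -3.7, 129.1]
ee_rot: [1.0, -0.0, 0.0, 0.0]
contact_force: [-3.6, -1.1, -3.8]
gripper_width: 17.1
grasp_force: 59.5
```

Call:
step_arm([
  {"slide": [0.4, 0.2, 0], "dr": [0, 0, 0], "jaw": 10},
  {"slide": [0.8, 0.4, 0], "dr": [0, 0, 0], "jaw": 10},
  {"slide": [1.3, 0.5, 0], "dr": [0, 0, 0], "jaw": 10},
  {"slide": [1.7, 0.6, 0], "dr": [0, 0, 0], "jaw": 10},
  {"slide": [2.1, 0.8, 0], "dr": [0, 0, 0], "jaw": 10},
  {"slide": [2.6, 0.9, 0], "dr": [0, 0, 0], "jaw": 10},
  {"slide": [3.0, 1.0, 0], "dr": [0, 0, 0], "jaw": 10},
  {"slide": [3.4, 1.1, 0], "dr": [0, 0, 0], "jaw": 10},
])

```text
clock: 19.4
position: [538.1, -4.7, 129.2]
ee_rot: [1.0, -0.0, 0.0, -0.0]
contact_force: [-4.4, -0.1, -1.2]
gripper_width: 17.0
grasp_force: 59.7
```

Call:
step_arm([
  {"slide": [0.3, 0.1, 0], "dr": [0, 0, 0], "jaw": 10},
  {"slide": [0.6, 0.1, 0], "dr": [0, 0, 0], "jaw": 10},
  {"slide": [0.9, 0.2, 0], "dr": [0, 0, 0], "jaw": 10},
  {"slide": [1.2, 0.2, 0], "dr": [0, 0, 0], "jaw": 10},
  {"slide": [1.5, 0.3, 0], "dr": [0, 0, 0], "jaw": 10},
  {"slide": [1.8, 0.3, 0], "dr": [0, 0, 0], "jaw": 10},
  {"slide": [2.1, 0.4, 0], "dr": [0, 0, 0], "jaw": 10},
  {"slide": [2.5, 0.4, 0], "dr": [0, 0, 0], "jaw": 10},
])

```text
clock: 20.4
position: [540.5, -5.2, 129.1]
ee_rot: [1.0, -0.0, 0.0, 0.0]
contact_force: [-4.4, 0.7, -0.5]
gripper_width: 17.0
grasp_force: 59.8
```

Call:
step_arm([
  {"slide": [0.4, 0.1, 0], "dr": [0, 0, 0], "jaw": 10},
  {"slide": [0.7, 0.1, 0], "dr": [0, 0, 0], "jaw": 10},
  {"slide": [1.1, 0.1, 0], "dr": [0, 0, 0], "jaw": 10},
  {"slide": [1.5, 0.2, 0], "dr": [0, 0, 0], "jaw": 10},
  {"slide": [1.9, 0.2, 0], "dr": [0, 0, 0], "jaw": 10},
  {"slide": [2.2, 0.3, 0], "dr": [0, 0, 0], "jaw": 10},
  {"slide": [2.6, 0.3, 0], "dr": [0, 0, 0], "jaw": 10},
  {"slide": [3.0, 0.3, 0], "dr": [0, 0, 0], "jaw": 10},
])

```text
clock: 21.4
position: [543.4, -5.5, 129.1]
ee_rot: [1.0, -0.0, -0.0, 0.0]
contact_force: [-4.5, 0.7, -0.1]
gripper_width: 17.2
grasp_force: 59.7
```

Call:
step_arm([
  {"slide": [0.4, 0, 0], "dr": [0, 0, 0], "jaw": 10},
  {"slide": [0.9, 0.1, 0], "dr": [0, 0, 0], "jaw": 10},
  {"slide": [1.3, 0.1, 0], "dr": [0, 0, 0], "jaw": 10},
  {"slide": [1.8, 0.2, 0], "dr": [0, 0, 0], "jaw": 10},
  {"slide": [2.2, 0.2, 0], "dr": [0, 0, 0], "jaw": 10},
  {"slide": [2.6, 0.3, 0], "dr": [0, 0, 0], "jaw": 10},
  {"slide": [3.1, 0.3, 0], "dr": [0, 0, 0], "jaw": 10},
  {"slide": [3.5, 0.3, 0], "dr": [0, 0, 0], "jaw": 10},
])

```text
clock: 22.4
position: [546.9, -5.8, 129.0]
ee_rot: [1.0, -0.0, -0.0, 0.0]
contact_force: [-3.9, 0.2, -1.3]
gripper_width: 17.0
grasp_force: 59.7
```

Call:
step_arm([
  {"slide": [0.4, 0, 0], "dr": [0, 0, 0], "jaw": 10},
  {"slide": [0.9, 0, 0], "dr": [0, 0, 0], "jaw": 10},
  {"slide": [1.3, 0, 0], "dr": [0, 0, 0], "jaw": 10},
  {"slide": [1.8, 0.1, 0], "dr": [0, 0, 0], "jaw": 10},
  {"slide": [2.2, 0.1, 0], "dr": [0, 0, 0], "jaw": 10},
  {"slide": [2.6, 0.1, 0], "dr": [0, 0, 0], "jaw": 10},
  {"slide": [3.1, 0.1, 0], "dr": [0, 0, 0], "jaw": 10},
  {"slide": [3.5, 0.1, 0], "dr": [0, 0, 0], "jaw": 10},
])

```text
clock: 23.4
position: [550.1, -6.0, 129.0]
ee_rot: [1.0, -0.0, -0.0, 0.0]
contact_force: [-5.7, -0.0, -1.7]
gripper_width: 17.0
grasp_force: 59.8
```

Call:
step_arm([
  {"slide": [0.1, 0, 0], "dr": [0, 0, 0], "jaw": 10},
  {"slide": [0.2, 0, 0], "dr": [0, 0, 0], "jaw": 10},
  {"slide": [0.3, 0, 0], "dr": [0, 0, 0], "jaw": 10},
  {"slide": [0.4, 0, 0], "dr": [0, 0, 0], "jaw": 10},
  {"slide": [0.5, 0, 0], "dr": [0, 0, 0], "jaw": 10},
  {"slide": [0.6, 0, 0], "dr": [0, 0, 0], "jaw": 10},
  {"slide": [0.8, 0, 0], "dr": [0, 0, 0], "jaw": 10},
  {"slide": [1.0, 0, 0], "dr": [0, 0, 0], "jaw": 10},
])

```text
clock: 24.4
position: [550.7, -6.0, 129.0]
ee_rot: [1.0, -0.0, -0.001, 0.0]
contact_force: [-5.9, -0.2, -0.1]
gripper_width: 17.1
grasp_force: 59.9
```

Call:
step_arm([
  {"slide": [0.1, 0, 0], "dr": [0, 0, 0], "jaw": 10},
  {"slide": [0.2, 0, 0], "dr": [0, 0, 0], "jaw": 10},
  {"slide": [0.3, 0, 0], "dr": [0, 0, 0], "jaw": 10},
  {"slide": [0.4, 0, 0], "dr": [0, 0, 0], "jaw": 10},
  {"slide": [0.5, 0, 0], "dr": [0, 0, 0], "jaw": 10},
  {"slide": [0.6, 0, 0], "dr": [0, 0, 0], "jaw": 10},
  {"slide": [0.8, 0, 0], "dr": [0, 0, 0], "jaw": 10},
  {"slide": [1.0, 0, 0], "dr": [0, 0, 0], "jaw": 10},
])

```text
clock: 25.4
position: [551.4, -6.1, 128.9]
ee_rot: [1.0, -0.0, -0.001, 0.0]
contact_force: [-6.4, 0.2, 0.2]
gripper_width: 17.2
grasp_force: 59.9
```

Call:
step_arm([
  {"slide": [0.1, 0, 0], "dr": [0, 0, 0], "jaw": 10},
  {"slide": [0.2, 0, 0], "dr": [0, 0, 0], "jaw": 10},
  {"slide": [0.3, 0, 0], "dr": [0, 0, 0], "jaw": 10},
  {"slide": [0.4, 0, 0], "dr": [0, 0, 0], "jaw": 10},
  {"slide": [0.5, 0, 0], "dr": [0, 0, 0], "jaw": 10},
  {"slide": [0.6, 0, 0], "dr": [0, 0, 0], "jaw": 10},
  {"slide": [0.8, 0, 0], "dr": [0, 0, 0], "jaw": 10},
  {"slide": [1.0, 0, 0], "dr": [0, 0, 0], "jaw": 10},
])

```text
clock: 26.4
position: [552.0, -6.2, 128.9]
ee_rot: [1.0, -0.0, -0.002, 0.0]
contact_force: [-7.5, 0.6, 0.8]
gripper_width: 17.4
grasp_force: 60.0
```

Call:
step_arm([
  {"slide": [-0.4, 0, 0], "dr": [0, 0, 0], "jaw": 10},
  {"slide": [-0.8, 0, 0], "dr": [0, 0, 0], "jaw": 10},
  {"slide": [-1.2, 0, 0], "dr": [0, 0, 0], "jaw": 10},
  {"slide": [-1.6, 0, 0], "dr": [0, 0, 0], "jaw": 10},
  {"slide": [-2.0, 0, 0], "dr": [0, 0, 0], "jaw": 10},
  {"slide": [-2.0, 0, 0], "dr": [0, 0, 0], "jaw": 10},
  {"slide": [-2.0, 0, 0], "dr": [0, 0, 0], "jaw": 10},
  {"slide": [-2.0, 0, 0], "dr": [0, 0, 0], "jaw": 10},
])

```text
clock: 27.4
position: [551.3, -6.0, 128.9]
ee_rot: [1.0, -0.0, -0.0, 0.0]
contact_force: [-4.6, -0.4, -2.6]
gripper_width: 16.9
grasp_force: 59.5
```

Call:
step_arm([
  {"slide": [-0.4, 0, 0], "dr": [0, 0, 0], "jaw": 10},
  {"slide": [-0.8, 0, 0], "dr": [0, 0, 0], "jaw": 10},
  {"slide": [-1.2, 0, 0], "dr": [0, 0, 0], "jaw": 10},
  {"slide": [-1.5, 0, 0], "dr": [0, 0, 0], "jaw": 10},
  {"slide": [-1.5, 0, 0], "dr": [0, 0, 0], "jaw": 10},
  {"slide": [-1.5, 0, 0], "dr": [0, 0, 0], "jaw": 10},
  {"slide": [-1.5, 0, 0], "dr": [0, 0, 0], "jaw": 10},
  {"slide": [-1.5, 0, 0], "dr": [0, 0, 0], "jaw": 10},
])

```text
clock: 28.4
position: [550.5, -5.8, 129.4]
ee_rot: [1.0, -0.0, 0.001, -0.0]
contact_force: [-1.5, -2.9, -2.6]
gripper_width: 17.4
grasp_force: 59.5
```

Call:
step_arm([
  {"slide": [-0.2, 0.5, 0], "dr": [0, 0, 0], "jaw": 10},
  {"slide": [-0.2, 0.5, -4], "dr": [0, 0, 0], "jaw": 10},
  {"slide": [-0.2, 0.5, -12], "dr": [0, 0, 0], "jaw": 10},
  {"slide": [-0.2, 0.5, -25], "dr": [0, 0, 0], "jaw": 10},
  {"slide": [-0.2, 0.5, -50], "dr": [0, 0, 0], "jaw": 10},
  {"slide": [-0.2, 30, -50], "dr": [0, 0, 0], "jaw": 10},
  {"slide": [-0.2, 80, -50], "dr": [0, 0, 0], "jaw": 10},
  {"slide": [-0.2, 80, -50], "dr": [0, 0, 0], "jaw": 10},
])

```text
clock: 29.4
position: [550.2, -88.2, 180.4]
ee_rot: [1.0, -0.002, 0.001, 0.0]
contact_force: [-0.3, 0.9, -1.9]
gripper_width: 17.2
grasp_force: 59.7
```

```bash
python3 -c "
from h import *
im=optics.get_image('scene');np.save('s4.npy',im)
slide([552.4,-171.1,178],-10)
up=lambda im,x,y,w,h,s:cv2.resize(cv2.convertScaleAbs(im[y:y+h,x:x+w],alpha=1.6),s,interpolation=cv2.INTER_CUBIC)
cv2.imwrite('pics/h.png',up(im,170,140,180,135,(800,600)))"
```

```text
t 29.45 pos [550.27 -87.02 180.24] slide [ 2.3 84.1  2.2] F [ 0.55  0.14 -1.47] w 17.191536431716713 59.6976363658905
dr [-0.   -0.02  1.23]
```

View pics/h.png

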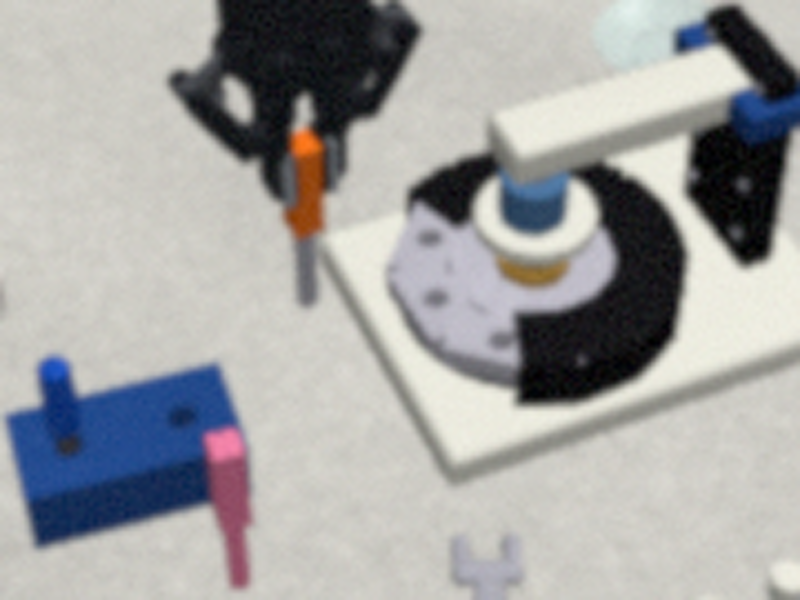

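The bar is out and upright at crop(305,220), the free stand hole is at crop(182,416), and the puck looks straight under the head. Now measuring the stand hole.

```bash
python3 -c "
from h import *
im=np.load('s4.npy');p=im[228:240,203:219].max(2).astype(float)
yy,xx=np.mgrid[228:240,203:219];q=np.clip(np.median(p)-12-p,0,None);q[(abs(yy-233.6)>4)|(abs(xx-211)>5)]=0
c=((q*xx).sum()/q.sum(),(q*yy).sum()/q.sum());print(c,plane('scene',c,44)+[1.5,2.2,0])
"
```

```text
(np.float64(210.51863354037266), np.float64(233.36024844720498)) [[ 554.32 -170.12   44.  ]]
```

Call:
step_arm([
  {"slide": [1.5, 45, 0], "dr": [0, 0, 0], "jaw": 10},
  {"slide": [2.4, 83.8, 0], "dr": [0, 0, 0], "jaw": 10},
  {"slide": [2.4, 83.8, 0], "dr": [0, 0, 0], "jaw": 10},
  {"slide": [2.4, 83.8, 20], "dr": [0, 0, 0], "jaw": 10},
  {"slide": [2.4, 83.8, 38], "dr": [0, 0, 0], "jaw": 10},
  {"slide": [2.4, 83.8, 44], "dr": [0, 0, 0], "jaw": 10},
  {"slide": [2.4, 83.8, 48], "dr": [0, 0, 0], "jaw": 10},
  {"slide": [2.4, 83.8, 50], "dr": [0, 0, 0], "jaw": 10},
])

```text
clock: 30.45
position: [553.1, -169.5, 130.0]
ee_rot: [1.0, 0.0, 0.001, 0.0]
contact_force: [-0.3, -0.7, -1.0]
gripper_width: 17.0
grasp_force: 59.9
```

Call:
step_arm([
  {"slide": [0, 0.6, 3], "dr": [0, 0, 0], "jaw": 10},
  {"slide": [0, 0.6, 8], "dr": [0, 0, 0], "jaw": 10},
  {"slide": [0, 0.6, 13], "dr": [0, 0, 0], "jaw": 10},
  {"slide": [0, 0.6, 18], "dr": [0, 0, 0], "jaw": 10},
  {"slide": [0, 0.6, 22], "dr": [0, 0, 0], "jaw": 10},
  {"slide": [0, 0.6, 26], "dr": [0, 0, 0], "jaw": 10},
  {"slide": [0, 0.6, 28.5], "dr": [0, 0, 0], "jaw": 10},
  {"slide": [0, 0.6, 28.5], "dr": [0, 0, 0], "jaw": 10},
])

```text
clock: 31.45
position: [552.3, -170.4, 100.3]
ee_rot: [1.0, -0.0, 0.0, 0.0]
contact_force: [2.1, -2.2, -3.6]
gripper_width: 17.2
grasp_force: 59.5
```

Call:
step_arm([
  {"slide": [0, 0, 0], "dr": [0, 0, 0], "jaw": 45},
  {"slide": [0, 0, 0], "dr": [0, 0, 0], "jaw": 45},
  {"slide": [0, 0, 0], "dr": [0, 0, 0], "jaw": 45},
  {"slide": [0, 0, 0], "dr": [0, 0, 0], "jaw": 45},
  {"slide": [0, 0, -20], "dr": [0, 0, 0], "jaw": 45},
  {"slide": [0, 0, -60], "dr": [0, 0, 0], "jaw": 45},
  {"slide": [0, 0, -110], "dr": [0, 0, 0], "jaw": 45},
  {"slide": [0, 0, -110], "dr": [0, 0, 0], "jaw": 45},
])

```text
clock: 32.45
position: [554.6, -170.7, 215.6]
ee_rot: [1.0, 0.0, 0.005, 0.001]
contact_force: [0.3, 0.6, -0.3]
gripper_width: 45.0
grasp_force: 0.0
```

```bash
python3 -c "
from h import *
im=optics.get_image('scene')
slide([552.4,-171.1,178])
cv2.imwrite('pics/i.png',cv2.resize(cv2.convertScaleAbs(im[140:275,170:350],alpha=1.6),(800,600),interpolation=cv2.INTER_CUBIC))"
```

```text
t 32.5 pos [ 552.98 -170.27  212.77] slide [-0.7  0.8 34.8] F [-0.15 -0.06 -1.16] w 45.188352564282056 0.0
```

View pics/i.png

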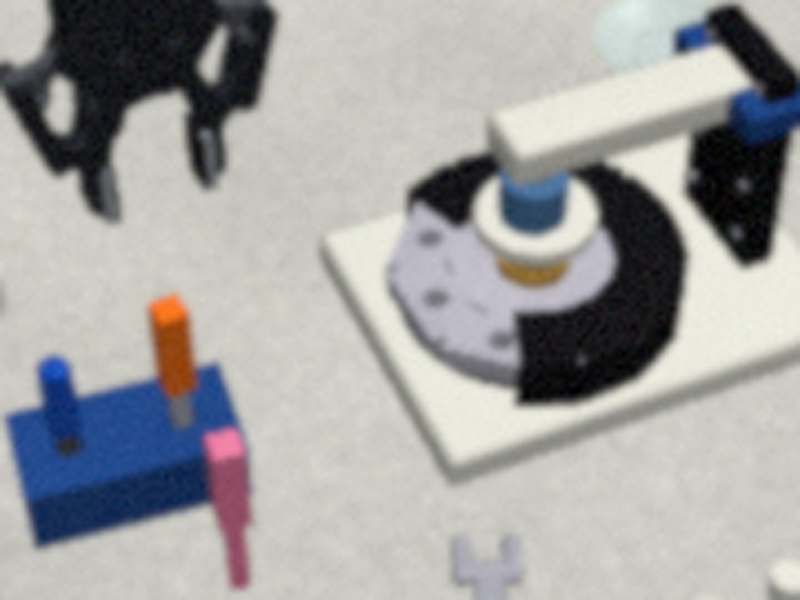

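The bar stands free in the stand hole at crop(172,345) with the gripper clear above it, and the puck sits under the head. Handing in.

```bash
python3 -c "
from bench import arm
print(arm.job_done())"
```

```text
the job is handed in; nothing more can be done
None
```

The job is handed in: the bar is back in the free stand hole, and the puck is nipped under the anvil at about 29 N, an estimate from the bar force (3.9 N free-turning, 7.5 N at the end). No verdict came back.

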